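# Hold a self-inking stamp at half stroke for a pad change

### The job

The self-inking stamp needs a new ink pad: slip its loose T-handle back over the square stem, fully home on the round shoulder and with the long grip in line with the stamp's long side. Then press the handle half way down, 15 mm, so that the printing plate stands on edge clear of the pad, and finish while holding it there against its spring, so that a colleague can pull the old pad out. Do not push it right down, which would print on the desk, and keep the stamp standing where it is and the other things undisturbed.

Things in the scene. Friction and masses are not known exactly. Their poses are not given: they have to be found in the camera images.
- handle_mid (a point): Loose T-handle of the stamp, grey with black ribs, standing upright. 62 mm tall; this point is half-way up (31 mm above its underside). Own z up, own y along the grip. Grip bar: 72 mm long (own y), 26 mm thick (own x), 36 to 62 mm above the underside; socket below it 24 (x) by 38 mm (y). In the underside, on the axis, a square bore 13.6 mm wide (sides along own x and y), 24 mm deep. 50 to 100 g.
- stamp_base (a point): Heavy-duty self-inking stamp standing loose on the desk, about 0.7 kg; this point is the centre of its underside. Grey open frame 60 mm (own x) by 92 mm (own y, its long side) and 66 mm high; a steel yoke spans it, 101 mm along own y, with the crossbar on top and a coil spring below it. The tab of the ink pad sticks out 39 mm from the centre to own -x, under the frame's roof. Own z is up.
- stem_seat (a point): Centre of the top face of the steel yoke's round shoulder (35 mm across), on the stamp's axis, 110 mm above the desk when the spring is relaxed; it moves down with the yoke. The handle's underside comes to rest on it, so the handle's centre then lies 31 mm above this point. The square steel stem stands on it: 12 mm wide, sides parallel to own x and y (which are the stamp's), 21.5 mm tall, the top 5 mm tapering to 7.5 mm. Own y is the stamp's long side.
- plunger (a joint): Travel of the yoke, in m: 0 with the spring relaxed (up), 0.030 right down when the plate prints on the desk, growing as the handle is pressed; 0.015 is half way, with the printing plate on edge. Without the handle's weight it starts to move at about 6 N downward push and takes about 5 N more at half way (350 N/m); it springs back when let go.
- spare_pad_mid (a point): Spare ink pad in a black tray 72 x 56 x 12 mm with a small tab, lying on the desk; bystander; its centre.
- bottle_mid (a point): Correction fluid bottle, 30 mm across, 74 mm tall, standing; bystander; half-way up.
- stapler_mid (a point): Red desk stapler 36 x 141 x 47 mm; bystander; half-way up.
Things that resemble listed ones, but are neither listed nor needed, are in the scene too. Of the things that look like the part that bears handle_mid, take the one that is farthest from the robot's base at the start.

How it is judged:
By the outcome, as a careful person would: the job done as asked, in the order asked, and still so for the second after the job is handed in, while the arm keeps its last pose, push and grip.
It also fails if it takes over 45 s, if anything falls off the work surface, if the arm or the gripper's body presses on something with over 40 N, if the wrist force passes 120 N, or if a joint passes its speed limit or range.

### The arm

A 6-joint arm with a two-finger parallel gripper is mounted at the origin on a cart in front of the work surface, level with it; the furniture and walls round the work are solid. World frame = base frame: x ahead of the robot, y to its left, z up, the work surface at z = 0. Lengths are in m, angles in rad, forces in N, time in s.
With the tool pointing down it reaches from about 0.275 to 0.875 m from the base axis. Payload 12.5 kg.
Tool frame: the origin (TCP) lies at the very end of the fingers, on their centre line; the grasp point (between the pads) lies 19 mm behind it; x points along the fingers, y is the direction in which the jaws open and shut, and the axes are right-handed (so a half turn about x gives the same grasp; the last joint's range is limited). The gripper opens to 85 mm and grips with 20 to 120 N. Pads are 22 mm wide; open, the fingers measure 114 mm over their backs; the gripper's body (76 mm by 85 mm) begins 54 mm behind the grasp point. The pads swing forward as they close: fully open they stand 13 mm farther back than shut.
Start: joints at [1.163, 0.351, 1.652, -0, 1.139, -0.085], TCP at [0.174, 0.522, 0.231] pointing down, gripper open.
Joint ranges: [-2.75, 2.75], [-0.79, 2.1], [0.01, 2.65], [-1.57, 4.71], [0.07, 3.14], [-2.87, 2.87]. Speed limits (rad/s): [2.22, 2.22, 2.79, 3.14, 3.14, 3.14].

### API

Orientations are given as a 3x3 rotation matrix whose columns are the frame's x, y, z axes.
In Python, from bench import manip gives the robot as it stands. Calls block until the motion is done:
- manip.move_ptp(position, orientation): joint-space move of the TCP to a pose.
- manip.move_l(position, attitude=None, max_speed=0.15): straight line of the TCP; attitude=None keeps the orientation; max_speed is the mean speed in m/s.
- manip.move_j(angles): joint-space move.
- manip.set_gripper(opening, effort=None): opening from 0.0 (shut) to 1.0 (fully open); effort is the grip in N (None keeps the last); returns when the fingers have stopped.
- manip.dwell(seconds).
- manip.inverse_kinematics(position, orientation): joint angles nearest the present ones, or None.
- manip.grab_frame(name): name is "scene" or "top" or "wrist"; returns (picture, depth): 384x512x3 uint8, red, green, blue; 384x512 float32, m along the optical axis (not along the pixel's ray), 0 where there is no reading.
- manip.get_calibration(name): a dict with "camera_matrix" (3x3 intrinsics, pixels), "k1" (the pictures are not rectified: a ray, as slopes to the right and down, at radius r is drawn at 1 + k1 r^2 times it, then the intrinsics apply), "R" (3x3) and "t" (3): a world point X has camera coordinates R X + t. Camera axes: x right, y down, z forward; pixel columns grow to the right and rows downward; lengths in m; the calibration is good to about 2 mm. A picture is of the moment at which its call begins: read the wrist's pose just before it. get_calibration takes no time and is no camera call; for the wrist camera it gives the pose at the moment of the call.
A pose or a line that the arm cannot do raises manip.Unreachable and nothing moves.
- manip.sign_off(): hands the job in, once; it reports no verdict.
Trained networks look in the newest picture that a camera, given by its name, has taken for a name from the list of things; names that differ only in an ending like _2 or _b are one class to them, and where a whole thing is asked for, a point or a joint stands for the part that bears it (a point fixed in the world has none). Each returns a list of dicts, best first, with "confidence" (0 to 1); they miss things now and then, are a little off and sometimes report something else, mostly with a low value. They report only what shows in the picture. A call takes as long as a camera call. They do not tell look-alikes from the thing itself.
- manip.look_for(camera, name): "at" ([x, y, z] in m, in world coordinates, good to about 4 mm: the middle of the surface that is visible of it).
Readings, each from a call of its own:
- manip.current_time(): time.
- manip.current_qpos(): joint angles.
- manip.current_joint_vel(): joint speeds.
- manip.current_joint_torque(): joint torques, N m.
- manip.current_ee_pos(): TCP position.
- manip.current_tcp_rot(): TCP orientation.
- manip.current_force(): force on the tool from outside, world axes, zero at the start.
- manip.current_ft_torque(): the same for the moment, N m.
- manip.current_grip_width(): opening from 0.0 (shut) to 1.0 (fully open).
Only numpy, scipy, OpenCV 4.12 (cv2) and the standard library are available. Lean on these libraries where they do the work, as an engineer would, in place of code of your own. Each camera call takes 0.05 s, during which the arm holds its last target.

## Working session

There is one attempt and no reset: what is moved stays moved. The work goes in short steps, each a Python script; the robot and the scene stay as the last script left them, time stands still between calls to the robot, and variables do not carry over. Pictures are saved under pics/ and viewed, and the job is handed in when it is done.

```bash
mkdir -p pics; ls
cat > h.py <<'E'
import numpy as np, cv2
from bench import manip
def save(n,im): cv2.imwrite(f'pics/{n}.png',cv2.cvtColor(im,cv2.COLOR_RGB2BGR))
def cloud(cam_d,c):
    K=np.array(c['camera_matrix']);k1=c['k1'];R=np.array(c['R']);t=np.array(c['t'])
    h,w=cam_d.shape
    u,v=np.meshgrid(np.arange(w),np.arange(h))
    p=cv2.undistortPoints(np.stack([u,v],-1).reshape(-1,1,2).astype(np.float64),K,np.array([k1,0,0,0,0.])).reshape(h,w,2)
    X=np.dstack([p[...,0]*cam_d,p[...,1]*cam_d,cam_d])
    return (X-t)@R   # R^T (X-t)
E
cat > s1.py <<'E'
from h import *
print(manip.current_time())
for n in ['scene','top','wrist']:
    c=manip.get_calibration(n); im,d=manip.grab_frame(n); save(n+'0',im); np.savez(f'pics/{n}0.npz',im=im,d=d,**{k:np.array(v) for k,v in c.items()})
    for q in ['handle_mid','stamp_base','stem_seat']:
        print(n,q,[(np.round(r['at'],3),round(r['confidence'],2)) for r in manip.look_for(n,q)])
print(manip.current_time(),manip.current_force())
E
python3 s1.py
```

```text
pics
0.0
scene handle_mid [(array([0.416, 0.09 , 0.05 ]), 0.75), (array([ 0.348, -0.042,  0.051]), 0.64), (array([ 0.482, -0.298,  0.105]), 0.4)]
scene stamp_base [(array([ 0.477, -0.297,  0.068]), 0.88)]
scene stem_seat [(array([ 0.483, -0.297,  0.107]), 0.9)]
top handle_mid [(array([ 0.365, -0.031,  0.06 ]), 0.82), (array([0.433, 0.097, 0.065]), 0.6)]
top stamp_base [(array([ 0.474, -0.288,  0.066]), 0.59)]
top stem_seat [(array([ 0.486, -0.287,  0.105]), 0.88)]
wrist handle_mid []
wrist stamp_base []
wrist stem_seat []
0.6 [ 0.62600047  0.89206007 -0.01738272]
```

View pics/scene0.png

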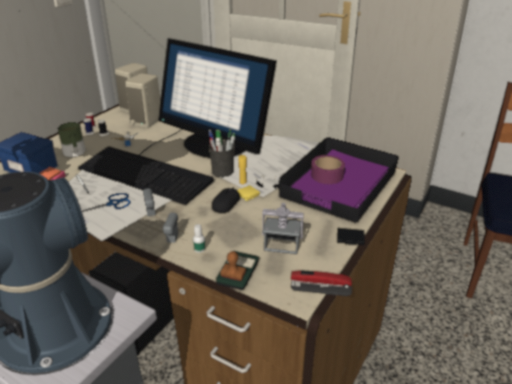

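View pics/top0.png

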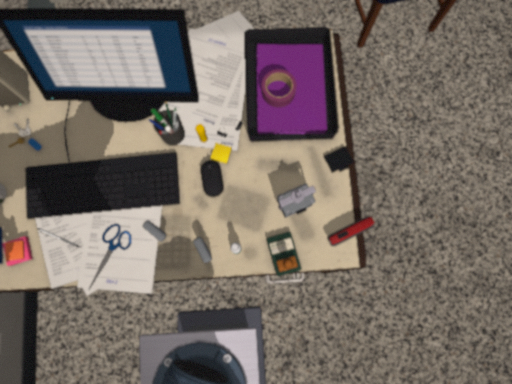

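Two handle look-alikes show up: top (154,231) / scene (150,200) at ≈(0.43,0.10), 0.44 m from the base, and top (202,249) / scene (171,227) at ≈(0.36,-0.03), 0.37 m. The first is farther. I'll confirm it in an enlarged crop and measure.

```bash
cat > s2.py <<'E'
from h import *
outs=[]
for n,boxes in [('top',[(130,200,230,270),(265,150,365,220)]),('scene',[(120,170,220,270),(240,190,340,260)])]:
    z=np.load(f'pics/{n}0.npz'); P=cloud(z['d'],z)
    for b in boxes:
        outs.append(cv2.resize(cv2.resize(z['im'][b[1]:b[3],b[0]:b[2]],None,fx=4,fy=4,interpolation=cv2.INTER_CUBIC),(400,280)))
    for nm,c,zl in [('A',(.433,.097),(.03,.09)),('B',(.365,-.031),(.03,.09)),('stampTop',(.48,-.29),(.09,.16)),('stampframe',(.48,-.29),(.05,.08))]:
        m=(np.hypot(P[...,0]-c[0],P[...,1]-c[1])<.075)&(P[...,2]>zl[0])&(P[...,2]<zl[1])&(z['d']>0)
        if nm=='stampTop': m&=True
        Q=P[m]; 
        if len(Q)<4: print(n,nm,len(Q)); continue
        r=cv2.minAreaRect(Q[:,:2].astype(np.float32)*1000)
        print(n,nm,len(Q),np.round(Q.mean(0),4),'zq',np.round(np.percentile(Q[:,2],[5,50,95,100]),3),'rect',np.round(r[0],1),np.round(r[1],1),round(r[2],1))
save('crop0',np.vstack([np.hstack(outs[:2]),np.hstack(outs[2:])]))
E
python3 s2.py
```

```text
top A 234 [0.4278 0.0975 0.0602] zq [0.053 0.061 0.065 0.068] rect [428.3  98.7] [70.2 24. ] 47.8
top B 252 [ 0.3687 -0.0321  0.0602] zq [0.054 0.061 0.065 0.068] rect [362.7 -49.5] [99.9 57.7] 68.7
top stampTop 313 [ 0.4873 -0.2917  0.1092] zq [0.103 0.108 0.129 0.134] rect [ 488.5 -292.7] [ 33.8 100.3] 28.5
top stampframe 502 [ 0.4809 -0.2932  0.065 ] zq [0.056 0.066 0.069 0.08 ] rect [ 484.1 -293.6] [68.9 99.4] 20.8
scene A 184 [0.4189 0.0893 0.055 ] zq [0.04  0.058 0.062 0.065] rect [427.4  98.4] [74.5 26.5] 47.4
scene B 243 [ 0.3593 -0.039   0.0537] zq [0.036 0.057 0.061 0.063] rect [365.8 -33.9] [73.4 27.4] 21.3
scene stampTop 333 [ 0.4831 -0.2946  0.1061] zq [0.094 0.105 0.125 0.132] rect [ 483.9 -294.1] [ 32.5 101.1] 26.7
scene stampframe 696 [ 0.4768 -0.2965  0.0629] zq [0.053 0.064 0.071 0.08 ] rect [ 482.  -294.3] [ 73.5 100.3] 20.2
```

View pics/crop0.png

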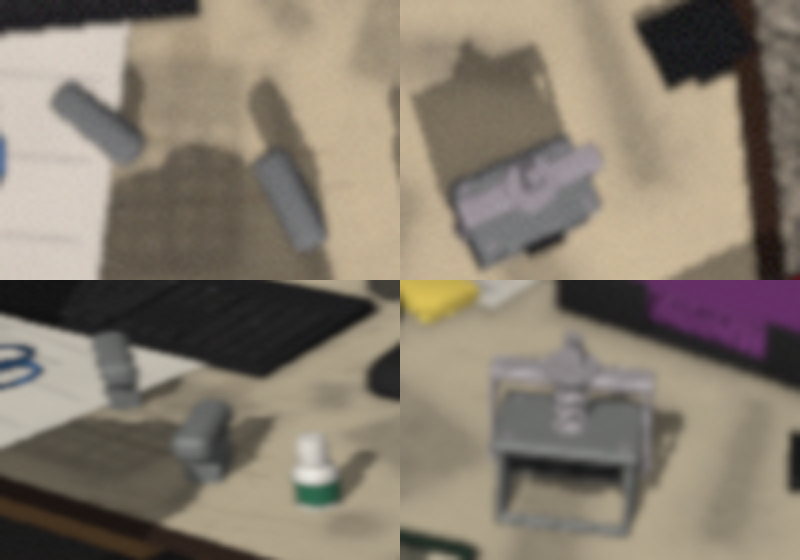

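A is confirmed: the T-handle at top (154,231), crop (98,122). It is upright and 0.44 m from the base; the other is 0.37 m. Both views put its grip axis at about 47.6° and its centre at about (0.428,0.0985). The stamp's pad tab points to the robot side. Next I'll refine with the wrist camera.

```bash
cat >> h.py <<'E'
def rot(psi):
    c,s=np.cos(np.radians(psi)),np.sin(np.radians(psi))
    return np.array([[0,c,s],[0,s,-c],[-1,0,0.]])
E
python3 - <<'E'
from h import *
print(np.round(manip.current_tcp_rot(),3))
c=manip.get_calibration('wrist'); R=np.array(c['R']);t=np.array(c['t'])
C=-R.T@t; T=manip.current_tcp_rot(); print('cam in tool',np.round(T.T@(C-manip.current_ee_pos()),3),'cam z in tool',np.round(T.T@R[2],3), c['camera_matrix'],c['k1'])
for p,ps in [((.428,.0985,.03),(-42.4,137.6)),((.486,-.293,.14),(28,208)),((.486,-.293,.3),(28,208))]:
    for a in ps:
        q=manip.inverse_kinematics(np.array(p),rot(a)); print(p,a,None if q is None else np.round(q,2))
E
```

```text
[[ 0.     0.317  0.948]
 [-0.     0.948 -0.317]
 [-1.    -0.     0.   ]]
cam in tool [-0.142  0.001 -0.073] cam z in tool [0.958 0.    0.287] [[342.50702867   0.         255.90352085]
 [  0.         342.50702867 197.1703563 ]
 [  0.           0.           1.        ]] -0.002693610463475349
(0.428, 0.0985, 0.03) -42.4 [ 0.12  0.5   2.07 -0.    0.57  0.86]
(0.428, 0.0985, 0.03) 137.6 [ 0.12  0.5   2.07 -0.    0.57 -2.28]
(0.486, -0.293, 0.14) 28 [-0.62  0.49  1.69 -0.    0.96 -1.11]
(0.486, -0.293, 0.14) 208 [-0.62  0.49  1.69 -0.    0.96  2.03]
(0.486, -0.293, 0.3) 28 [-0.62  0.32  1.52 -0.    1.3  -1.11]
(0.486, -0.293, 0.3) 208 [-0.62  0.32  1.52 -0.    1.3   2.03]
```

```bash
cat > s3.py <<'E'
from h import *
def shot(tag,qs):
    c=manip.get_calibration('wrist'); im,d=manip.grab_frame('wrist'); save(tag,im)
    np.savez(f'pics/{tag}.npz',im=im,d=d,**{k:np.array(v) for k,v in c.items()})
    for q in qs: print(tag,q,[(np.round(r['at'],4),round(r['confidence'],2)) for r in manip.look_for('wrist',q)])
manip.move_ptp(np.array([.428,.0985,.20]),rot(-42.4)); manip.dwell(.2)
shot('w_h1',['handle_mid'])
manip.move_ptp(np.array([.486,-.293,.28]),rot(28)); manip.dwell(.2)
shot('w_s1',['stem_seat','stamp_base'])
manip.move_ptp(np.array([.486,-.293,.25])+np.array([.03,.05,0]),rot(10)); manip.dwell(.2)
shot('w_s2',['stem_seat'])
print(manip.current_time())
E
python3 s3.py
```

```text
w_h1 handle_mid [(array([0.4318, 0.1021, 0.062 ]), 0.9), (array([ 0.3694, -0.0226,  0.0598]), 0.83)]
w_s1 stem_seat [(array([ 0.4845, -0.2879,  0.1069]), 0.56)]
w_s1 stamp_base [(array([ 0.4871, -0.288 ,  0.0629]), 0.95)]
w_s2 stem_seat [(array([ 0.487 , -0.2874,  0.1056]), 0.69), (array([ 0.4177, -0.4655,  0.0306]), 0.36)]
5.55
```

View pics/w_h1.png

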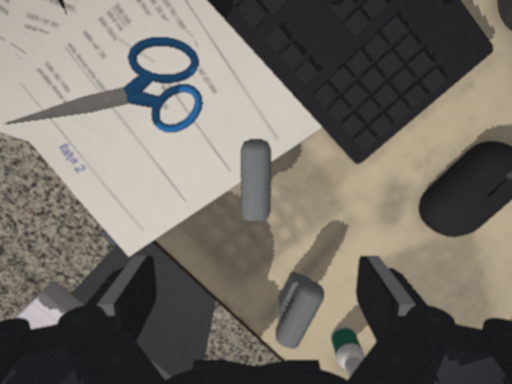

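View pics/w_s1.png

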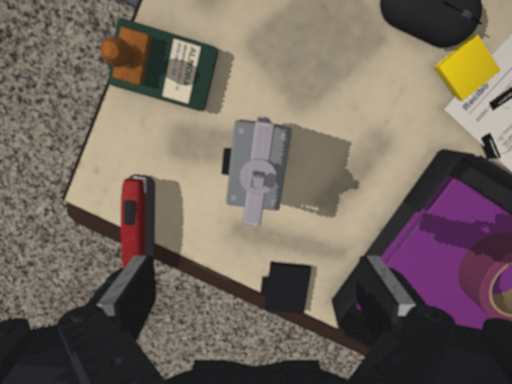

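View pics/w_s2.png

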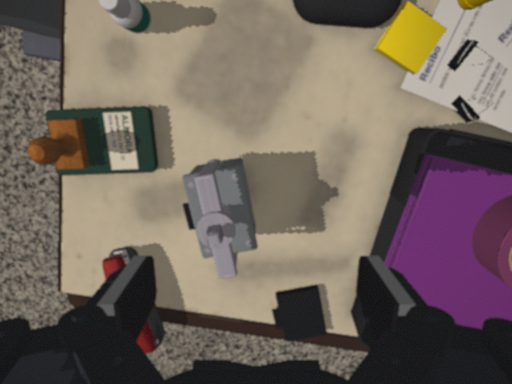

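```bash
cat > s4.py <<'E'
from h import *
def rect(Q): 
    r=cv2.minAreaRect(Q[:,:2].astype(np.float32)*1000); return np.round(r[0],1),np.round(r[1],1),round(r[2],1)
def pca(Q):
    w,v=np.linalg.eigh(np.cov(Q[:,:2].T)); a=v[:,1]; return round(np.degrees(np.arctan2(a[1],a[0]))%180,2)
for n in ['w_h1','w_s1','w_s2']:
    z=np.load(f'pics/{n}.npz');P=cloud(z['d'],z); 
    if n=='w_h1': L=[('A',(.428,.0985),.06,(.052,.075)),('A2',(.428,.0985),.06,(.03,.075))]
    else: L=[('stem',(.486,-.29),.015,(.118,.15)),('stemtop',(.486,-.29),.015,(.126,.15)),('bar',(.486,-.29),.07,(.095,.118)),('frame',(.486,-.29),.07,(.058,.075))]
    for nm,c,rad,zl in L:
        m=(np.hypot(P[...,0]-c[0],P[...,1]-c[1])<rad)&(P[...,2]>zl[0])&(P[...,2]<zl[1])&(z['d']>0)
        Q=P[m]
        print(n,nm,len(Q),np.round(Q.mean(0),4) if len(Q) else '',np.round(np.percentile(Q[:,2],[5,50,95]),4) if len(Q) else '',*(rect(Q)+(pca(Q),) if len(Q)>5 else ()))
E
python3 s4.py
```

```text
w_h1 A 2323 [0.4304 0.1026 0.0603] [0.0554 0.0609 0.0627] [429.5 101.4] [69.3 26.3] 47.1 47.74
w_h1 A2 2358 [0.4308 0.103  0.0601] [0.0547 0.0609 0.0627] [429.5 101.4] [69.3 26.3] 47.1 47.71
w_s1 stem 206 [ 0.4878 -0.2908  0.1288] [0.1207 0.1297 0.1321] [ 488.4 -291.8] [12. 12.] 19.5 91.42
w_s1 stemtop 178 [ 0.488  -0.2914  0.1299] [0.1269 0.1304 0.1322] [ 488.3 -291.9] [11.8 11.9] 20.8 49.99
w_s1 bar 2148 [ 0.4873 -0.2893  0.1074] [0.1046 0.1065 0.1109] [ 488.  -291.8] [ 33.8 101. ] 28.7 110.72
w_s1 frame 2769 [ 0.4858 -0.2888  0.0658] [0.0642 0.0659 0.0672] [ 486.9 -290.5] [61.9 96.4] 20.6 109.64
w_s2 stem 257 [ 0.4887 -0.2897  0.1277] [0.1196 0.1287 0.1321] [ 488.2 -291.7] [12.4 12.2] 20.3 161.46
w_s2 stemtop 186 [ 0.4887 -0.2905  0.1299] [0.1267 0.1303 0.1322] [ 488.5 -291.6] [11.8 11.8] 17.8 166.86
w_s2 bar 2321 [ 0.4877 -0.2875  0.1072] [0.1042 0.1064 0.1109] [ 488.6 -291.5] [ 33.9 100.3] 22.3 110.94
w_s2 frame 2909 [ 0.4927 -0.284   0.0659] [0.0639 0.0659 0.0674] [ 488.1 -291.5] [60.3 99.6] 20.7 118.3
```

The long side of the stamp lies at about 110.6°, from the frame edges and the crossbar. Both wrist views agree on the stem at (0.4884,-0.2917) with its top at 0.132. I'll take one view from directly over the handle to fix its centre along the bar, then grasp.

```bash
cat > s5.py <<'E'
from h import *
import sys
def ana(n,ang=47.4,c0=(.4295,.1010)):
    z=np.load(f'pics/{n}.npz');P=cloud(z['d'],z)
    a=np.radians(ang);u=np.array([np.cos(a),np.sin(a)]);v=np.array([-u[1],u[0]])
    D=P[...,:2]-np.array(c0); s=D@u;w=D@v
    for lo in (.038,.048,.056):
        m=(abs(s)<.05)&(abs(w)<.025)&(P[...,2]>lo)&(z['d']>0)
        Q=P[m]; r=cv2.minAreaRect(Q[:,:2].astype(np.float32)*1000)
        print(n,lo,'along',np.round(np.percentile(s[m],[0,.5,99.5,100])*1e3,1),'across',np.round(np.percentile(w[m],[.5,99.5])*1e3,1),np.round(r[0],1),np.round(r[1],1),round(r[2],1))
if __name__=='__main__':
    R=rot(-42.4)
    p=np.array([.4295,.101,.20])+R[:,2]*.073
    manip.move_ptp(p,R); manip.dwell(.2)
    c=manip.get_calibration('wrist'); im,d=manip.grab_frame('wrist'); save('w_h2',im)
    np.savez('pics/w_h2.npz',im=im,d=d,**{k:np.array(v) for k,v in c.items()})
    ana('w_h1');ana('w_h2')
    print(manip.current_time(),manip.current_ee_pos()-p)
E
python3 s5.py
```

```text
w_h1 0.038 along [-34.3 -32.8  34.4  35. ] across [-24.7  24.8] [433.2  99.1] [70.  48.4] 63.1
w_h1 0.048 along [-34.3 -32.8  33.9  34.9] across [-24.7  24.8] [433.2  99.1] [70.  48.4] 63.1
w_h1 0.056 along [-34.3 -32.8  32.9  34.5] across [-24.7  24.8] [426.8 104.7] [69.3 48.3] 30.7
w_h2 0.038 along [-37.2 -36.1  34.   34.3] across [-12.4  13.2] [428.3 100.2] [71.4 26.3] 47.9
w_h2 0.048 along [-37.2 -36.1  34.   34.3] across [-12.4  13.2] [428.3 100.2] [71.4 26.3] 47.9
w_h2 0.056 along [-36.9 -35.7  33.2  34.1] across [-11.6  12.6] [428.2 100.3] [70.9 25.3] 47.8
7.0917 [ 2.89940441e-04 -3.17932412e-04  1.43930142e-05]
```

View pics/w_h2.png

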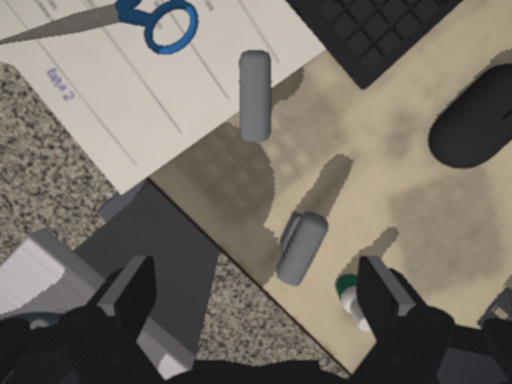

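Run:
```python
from h import *
R=rot(-42.2); c=np.array([.4284,.1003])
manip.move_ptp(np.array([*c,.10]),R)
manip.move_l(np.array([*c,.030]),max_speed=.1)
f0=np.array(manip.current_force())
manip.set_gripper(0.0,80)
print(manip.current_grip_width()*85,np.round(np.array(manip.current_force())-f0,1))
manip.move_l(np.array([*c,.12]),max_speed=.12)
manip.dwell(.2)
print(manip.current_grip_width()*85,np.round(f0,2),np.round(manip.current_force(),2),manip.current_time(),manip.current_ee_pos())
for n in ['scene','wrist']:
    cal=manip.get_calibration(n); im,d=manip.grab_frame(n); save(n+'_g',im)
    np.savez(f'pics/{n}_g.npz',im=im,d=d,**{k:np.array(v) for k,v in cal.items()})
```

```text
24.728412002144566 [-1.1 -0.6  6. ]
24.754035869038688 [0.15 0.19 0.37] [ 0.05 -0.02 -0.03] 10.1833 [0.42807699 0.1002374  0.1194125 ]
```

View pics/wrist_g.png

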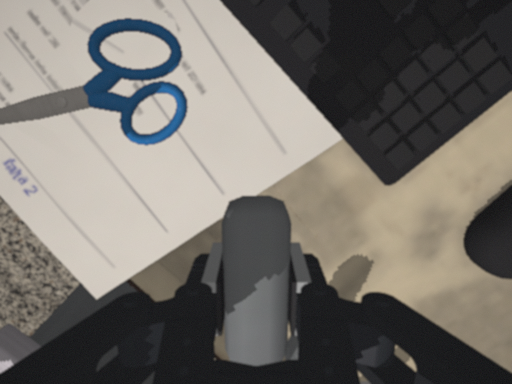

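View pics/scene_g.png

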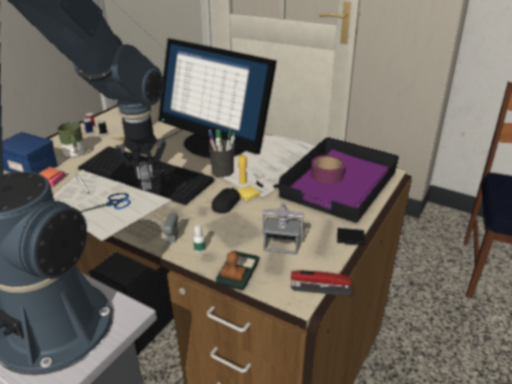

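Run:
```python
from h import *
z=np.load('pics/wrist_g.npz');P=cloud(z['d'],z)
tcp=np.array([.42808,.10024,.1194]);R=rot(-42.2)
Q=(P-tcp)@R   # tool coords
m=(z['d']>0)&(abs(Q[...,1])<.013)&(abs(Q[...,2])<.05)&(Q[...,0]<.0)&(Q[...,0]>-.06)
q=Q[m]; print(len(q),np.round(np.percentile(q[:,2],[0,.5,99.5,100]),4),np.round(np.percentile(q[:,0],[1,5,50,95]),4),np.round(np.percentile(q[:,1],[.5,99.5]),4))
top=q[(q[:,0]<-.026)]; 
A=np.c_[top[:,2],top[:,1],np.ones(len(top))]
sel=abs(top[:,1])<.004; print('pitch slope',np.round(np.linalg.lstsq(A[sel],top[sel,0],rcond=None)[0],4))
for a in range(-40,41,5):
    s=(abs(q[:,2]*1000-a)<2.5)
    if s.sum()>3: print(a,s.sum(),np.round(q[s].min(0)*1e3,1),np.round(q[s].max(0)*1e3,1))
```

```text
11220 [-0.0367 -0.0363  0.0279  0.0294] [-0.0375 -0.0326 -0.0308 -0.0241] [-0.0128  0.0128]
pitch slope [-0.0246  0.0043 -0.0315]
-35 1216 [-31.1 -11.1 -36.7] [-13.4  11.3 -32.5]
-30 1036 [-32.8 -12.8 -32.5] [-13.1  12.9 -27.5]
-25 901 [-33.3 -12.9 -27.5] [-23.2  13.  -22.5]
-20 861 [-33.3 -12.9 -22.5] [-23.4  13.  -17.5]
-15 853 [-58.3 -12.8 -17.5] [-23.3  13.  -12.5]
-10 959 [-59.7 -13.  -12.5] [-24.   13.   -7.5]
-5 896 [-38.6 -13.   -7.5] [-24.   13.   -2.5]
0 846 [-38.7 -13.   -2.5] [-25.   13.    2.5]
5 832 [-38.9 -13.    2.5] [-24.4  12.9   7.5]
10 749 [-38.4 -13.    7.5] [-24.2  13.   12.5]
15 674 [-33.3 -12.9  12.5] [-22.9  12.9  17.5]
20 659 [-33.  -13.   17.5] [-23.2  13.   22.5]
25 639 [-33.8 -12.5  22.5] [-24.1  12.7  27.5]
30 99 [-32.2 -12.7  27.5] [-23.8  12.8  29.4]
```

Run:
```python
from h import *
R=rot(-42.2);tcp=np.array([.42808,.10024,0.0294])
for n in ['w_h1','w_h2']:
    z=np.load(f'pics/{n}.npz');P=cloud(z['d'],z);Q=(P-tcp)@R
    m=(z['d']>0)&(abs(Q[...,1])<.004)&(abs(Q[...,2])<.028)&(P[...,2]>.05)
    q=Q[m];A=np.c_[q[:,2],q[:,1],np.ones(len(q))];print(n,len(q),np.round(np.linalg.lstsq(A,q[:,0],rcond=None)[0],4))
z=np.load('pics/wrist_g.npz');P=cloud(z['d'],z);Q=(P-tcp-[0,0,.09])@R
m=(z['d']>0)&(abs(Q[...,1])<.004)&(abs(Q[...,2])<.028)&(Q[...,0]<-.027)&(Q[...,0]>-.036)
q=Q[m];A=np.c_[q[:,2],q[:,1],np.ones(len(q))];print(len(q),np.round(np.linalg.lstsq(A,q[:,0],rcond=None)[0],4))
for a in range(-25,28,5):
    s=abs(q[:,2]*1e3-a)<2.5
    if s.sum(): print(a,round(np.median(q[s,0])*1e3,2))
```

```text
w_h1 1248 [ 3.4105  0.1841 -0.1258]
w_h2 748 [ 0.0016  0.0077 -0.0326]
2814 [-0.0022 -0.0015 -0.0317]
-25 -31.56
-20 -31.7
-15 -31.7
-10 -31.7
-5 -31.67
0 -31.76
5 -31.66
10 -31.77
15 -31.75
20 -31.78
25 -31.7
```

```bash
cat > s6.py <<'E'
from h import *
R=rot(20.6); s=np.array([.4884,-.2917])+R[:2,2]*.0005
p=manip.current_ee_pos(); manip.move_l(np.array([p[0],p[1],.20]),max_speed=.15)
manip.move_ptp(np.array([*s,.20]),R)
manip.move_l(np.array([*s,.170]),max_speed=.1); manip.dwell(.2)
c=manip.get_calibration('wrist'); im,d=manip.grab_frame('wrist'); save('w_a',im)
im,d=manip.grab_frame('scene'); save('sc_a',im[150:300,200:400].repeat(4,0).repeat(4,1))
np.savez('pics/sc_a.npz',im=im,d=d,**{k:np.array(v) for k,v in manip.get_calibration('scene').items()})
print(manip.current_time(),manip.current_ee_pos(),np.round(manip.current_force(),2),manip.current_grip_width()*85)
E
python3 s6.py
```

```text
13.3333 [ 0.48874497 -0.29226365  0.17046799] [ 0.03  0.59 -0.45] 24.62315093027508
```

View pics/sc_a.png

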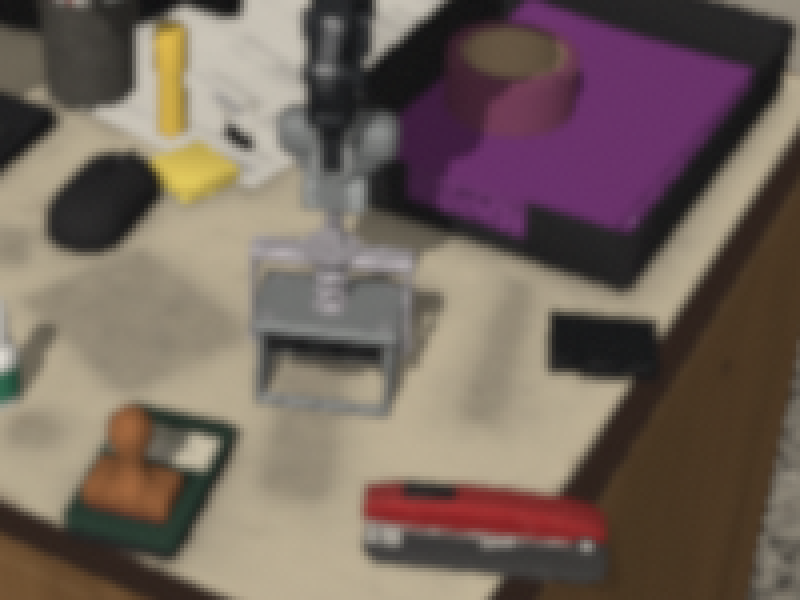

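View pics/w_a.png

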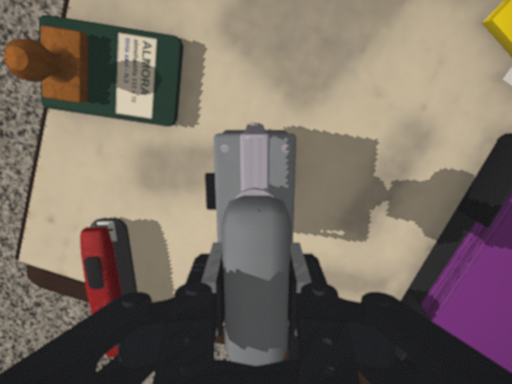

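The grip (256,250) lines up with the crossbar (255,165) and the frame edges. I'll insert in small steps, watching the force.

```bash
cat > s7.py <<'E'
from h import *
R=rot(20.6); s=np.array([.4884,-.2917])+R[:2,2]*.0005
f0=np.array(manip.current_force())
for z in [.164,.160,.157,.154,.151,.148,.145,.143,.1415,.1405]:
    manip.move_l(np.array([*s,z]),max_speed=.04)
    f=np.array(manip.current_force())-f0; p=manip.current_ee_pos()
    print(z,np.round(p-[*s,z],4),np.round(f,1),np.round(manip.current_ft_torque(),2))
    if f[2]>5 or np.hypot(f[0],f[1])>8: print('stop');break
print(manip.current_time())
E
python3 s7.py
```

```text
0.164 [-0.0002  0.0001 -0.0004] [-0.5 -0.8 -0.5] [ 0.03 -0.03 -0.02]
0.16 [-0.0001  0.0001 -0.0003] [-0.1 -0.3 -1. ] [ 0.04  0.01 -0.05]
0.157 [-0.0001  0.     -0.0002] [-0.3 -1.  -1.3] [-0.02  0.04 -0.02]
0.154 [-0.0001  0.     -0.0002] [-0.3 -0.3 -0.1] [ 0.04  0.01 -0.04]
0.151 [-0.0001  0.     -0.0002] [ 0.2 -0.3 -0.4] [-0.07 -0.02 -0.05]
0.148 [-0.      0.     -0.0002] [ 0.1 -0.2 -0.6] [ 0.    0.05 -0.05]
0.145 [-0.      0.     -0.0002] [ 0.3 -1.   0.3] [ 0.05 -0.01  0.05]
0.143 [ 0.     -0.     -0.0001] [0.1 0.  0.6] [-0.01 -0.   -0.03]
0.1415 [-0.      0.     -0.0001] [-0.4 -1.1  0.1] [0.04 0.05 0.04]
0.1405 [-0. -0. -0.] [ 0.2 -1.6 -0.5] [-0.01  0.   -0.01]
15.8833
```

```bash
cat > s8.py <<'E'
from h import *
R=rot(20.6); s=np.array([.4884,-.2917])+R[:2,2]*.0005
def fz(n=3):
    return np.mean([manip.current_force() for _ in range(n)],0)
z=.1405
while z>.1365:
    z-=.0004
    manip.move_l(np.array([*s,z]),max_speed=.02); manip.dwell(.05)
    f=fz(); print(round(z,4),round(manip.current_ee_pos()[2],4),np.round(f,2))
    if f[2]>8: break
print(manip.current_time(),manip.current_grip_width()*85)
E
python3 s8.py
```

```text
0.1401 0.1404 [-1.62  0.79  4.38]
0.1397 0.14 [-1.26  0.89  5.34]
0.1393 0.1395 [-1.13  0.24  5.15]
0.1389 0.1391 [-1.48  1.19  5.72]
0.1385 0.1387 [-1.51  0.88  3.97]
0.1381 0.1383 [-0.84  1.4   5.31]
0.1377 0.1379 [-1.73  0.97  4.71]
0.1373 0.1375 [-1.01  0.98  5.38]
0.1369 0.1372 [-2.05  0.9   5.69]
0.1365 0.1368 [-2.04  1.16  5.31]
18.8833 24.649604331330206
```

Contact was at TCP z = 0.1404; 0.1403 was predicted from the 110 mm shoulder. After that the yoke yields at about its preload. I'll press on to about 10 mm and check.

```bash
cat > s9.py <<'E'
from h import *
import sys
R=rot(20.6); s=np.array([.4884,-.2917])+R[:2,2]*.0005
def go(z,tag):
    manip.move_l(np.array([*s,z]),max_speed=.03); manip.dwell(.2)
    print(z,manip.current_ee_pos(),np.round(np.mean([manip.current_force() for _ in range(5)],0),2),manip.current_grip_width()*85,manip.current_time())
    for n in ['scene','wrist','top']:
        c=manip.get_calibration(n); im,d=manip.grab_frame(n)
        np.savez(f'pics/{n}_{tag}.npz',im=im,d=d,**{k:np.array(v) for k,v in c.items()})
        save(f'{n}_{tag}', im if n=='wrist' else (cv2.resize(im[170:270,230:330],None,fx=5,fy=5,interpolation=cv2.INTER_CUBIC) if n=='scene' else cv2.resize(im[150:290,220:390],None,fx=4,fy=4)))
        P=cloud(d,c)
        # crossbar region: own frame
        a=np.radians(20.6);x=np.array([np.cos(a),np.sin(a)]);y=np.array([-x[1],x[0]])
        D=P[...,:2]-np.array([.4884,-.2917]);u=D@x;v=D@y
        for nm,lo,hi in [('bar+y',.022,.047),('bar-y',-.047,-.022)]:
            m=(d>0)&(abs(u)<.006)&(v>lo)&(v<hi)&(P[...,2]>.075)&(P[...,2]<.112)
            print(n,nm,m.sum(),np.round(np.percentile(P[m][:,2],[10,50,90]),4) if m.sum() else '')
        m=(d>0)&(abs(u)<.036)&(abs(v)<.055)&(P[...,2]>.055)&(P[...,2]<.07)
        print(n,'frame',m.sum(),np.round(np.median(P[m],0),4), np.round(cv2.minAreaRect(P[m][:,:2].astype(np.float32)*1e3)[0],1))
go(float(sys.argv[1]),sys.argv[2])
E
python3 s9.py .1305 p10
```

```text
0.1305 [ 0.4887441  -0.29227326  0.13096543] [-1.34  1.19  7.52] 24.794761572741276 19.4333
scene bar+y 25 [0.0937 0.0946 0.0969]
scene bar-y 28 [0.0941 0.095  0.0963]
scene frame 547 [ 0.4758 -0.2999  0.0641] [ 484.2 -293.5]
wrist bar+y 1065 [0.0957 0.0965 0.0974]
wrist bar-y 0 
wrist frame 5031 [ 0.4703 -0.2716  0.0658] [ 481.5 -281.7]
top bar+y 0 
top bar-y 0 
top frame 0 [nan nan nan] [0. 0.]
  return _methods._mean(a, axis=axis, dtype=dtype,
  ret = um.true_divide(
```

View pics/scene_p10.png

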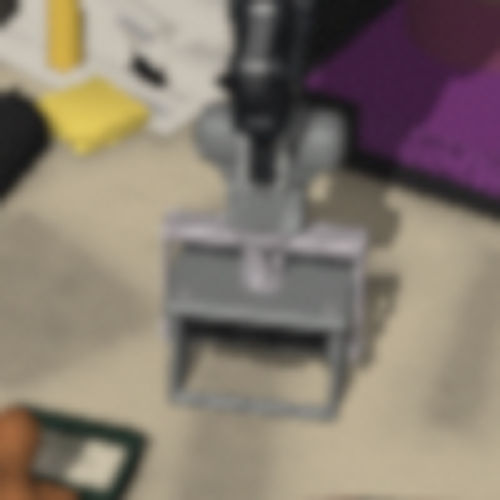

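View pics/wrist_p10.png

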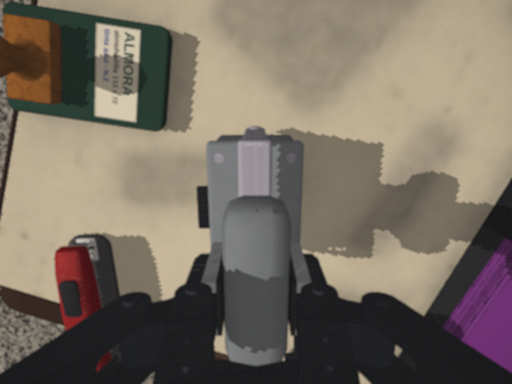

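Run:
```python
from h import *
for n in ['w_s1','w_s2','scene0','top0']:
    z=np.load(f'pics/{n}.npz');d=z['d'];P=cloud(d,z)
    a=np.radians(20.6);x=np.array([np.cos(a),np.sin(a)]);y=np.array([-x[1],x[0]])
    D=P[...,:2]-np.array([.4884,-.2917]);u=D@x;v=D@y
    for nm,lo,hi in [('bar+y',.022,.047),('bar-y',-.047,-.022)]:
        m=(d>0)&(abs(u)<.006)&(v>lo)&(v<hi)&(P[...,2]>.075)&(P[...,2]<.112)
        print(n,nm,m.sum(),np.round(np.percentile(P[m][:,2],[10,50,90]),4))
    m=(d>0)&(abs(u)<.036)&(abs(v)<.055)&(P[...,2]>.055)&(P[...,2]<.07)
    print(n,'frame',np.round(np.median(P[m],0),4))
```

```text
w_s1 bar+y 355 [0.1051 0.1059 0.1069]
w_s1 bar-y 301 [0.105  0.106  0.1069]
w_s1 frame [ 0.4824 -0.2862  0.0658]
w_s2 bar+y 375 [0.1051 0.106  0.1068]
w_s2 bar-y 313 [0.1052 0.106  0.1069]
w_s2 frame [ 0.4965 -0.2816  0.0658]
scene0 bar+y 25 [0.1014 0.1042 0.1058]
scene0 bar-y 24 [0.1028 0.1041 0.1057]
scene0 frame [ 0.4769 -0.299   0.064 ]
top0 bar+y 43 [0.1035 0.1064 0.1087]
top0 bar-y 41 [0.105  0.1064 0.1091]
top0 frame [ 0.4768 -0.2925  0.0658]
```

The crossbar dropped 9.5 mm (wrist) and 9.4 mm (scene), against 9.5 mm of TCP drop, so the handle is home with no slip. Going to 15 mm.

```bash
python3 s9.py .1250 p15 2>/dev/null
python3 - <<'E'
from h import *
manip.dwell(.3); print(manip.current_ee_pos(),np.round(manip.current_force(),2),manip.current_time())
E
```

```text
0.125 [ 0.48876059 -0.29228045  0.12563168] [-2.31  1.8   8.38] 24.88138632820167 20.1167
scene bar+y 28 [0.0882 0.0897 0.0922]
scene bar-y 27 [0.0872 0.0899 0.0909]
scene frame 497 [ 0.4738 -0.2993  0.0637] [ 479.8 -295.5]
wrist bar+y 1069 [0.0905 0.0912 0.092 ]
wrist bar-y 0 
wrist frame 5229 [ 0.47   -0.2711  0.0657] [ 481.5 -281.6]
top bar+y 0 
top bar-y 0 
top frame 0 [nan nan nan] [0. 0.]
[ 0.48876702 -0.29228808  0.12565735] [-2.63  2.1   9.58] 20.5667
```

View pics/scene_p15.png

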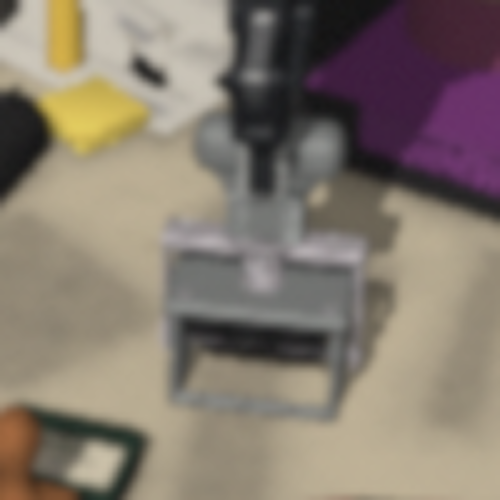

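View pics/wrist_p15.png

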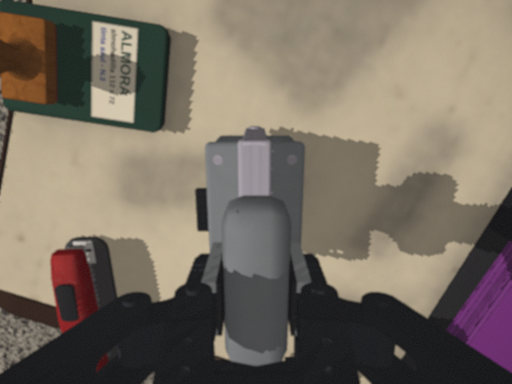

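```bash
python3 s9.py .12475 fin 2>/dev/null
python3 - <<'E'
from h import *
manip.dwell(.3); p=manip.current_ee_pos(); print(p, 'travel',.14045-p[2],np.round(manip.current_force(),2),np.abs(manip.current_joint_vel()).max(),manip.current_time())
for n in ['scene0','scene_fin']:
    z=np.load(f'pics/{n}.npz');d=z['d'];P=cloud(d,z)
    for nm,c,r in [('stapler',(.0,0),0)]: pass
    a=np.radians(20.6);x=np.array([np.cos(a),np.sin(a)]);D=P[...,:2]-np.array([.4884,-.2917])
    u=D@x;v=D@np.array([-x[1],x[0]])
    m=(d>0)&(abs(u)<.04)&(abs(v)<.06)&(P[...,2]>.01)&(P[...,2]<.06)
    r=cv2.minAreaRect(P[m][:,:2].astype(np.float32)*1e3);print(n,m.sum(),np.round(r[0],1),np.round(r[1],1),round(r[2],1))
a=np.load('pics/scene0.npz')['im'].astype(int);b=np.load('pics/scene_fin.npz')['im'].astype(int)
for nm,(x0,y0,x1,y1) in dict(stapler=(285,262,360,300),pad=(330,222,370,248),bottle=(188,220,212,255),B=(160,208,182,245),frontframe=(262,238,302,254)).items():
    print(nm,np.abs(a-b)[y0:y1,x0:x1].mean().round(2))
E
```

```text
0.12475 [ 0.48878162 -0.29227894  0.12543651] [-2.77  1.84  9.47] 24.732719730988393 21.0167
scene bar+y 31 [0.0883 0.0895 0.091 ]
scene bar-y 28 [0.0884 0.0895 0.091 ]
scene frame 492 [ 0.4739 -0.3     0.0639] [ 480.3 -295.2]
wrist bar+y 1067 [0.0902 0.091  0.0918]
wrist bar-y 0 
wrist frame 5260 [ 0.4699 -0.2712  0.0657] [ 481.4 -281.4]
top bar+y 0 
top bar-y 0 
top frame 0 [nan nan nan] [0. 0.]
[ 0.48877513 -0.29230595  0.12545394] travel 0.014996061045544434 [-1.69  2.5   8.34] 0.003100169649632387 21.4667
scene0 243 [ 476.  -299.8] [ 54.7 101.1] 31.4
scene_fin 341 [ 473.9 -300.8] [51.9 97.7] 37.0
stapler 5.87
pad 5.35
bottle 8.33
B 16.52
frontframe 9.36
```

Run:
```python
from h import *
a=np.load('pics/scene0.npz')['im'];b=np.load('pics/scene_fin.npz')['im']
f=lambda i: cv2.resize(i[180:310,130:390],None,fx=3,fy=2.2)[:290]
save('cmp',np.vstack([f(a),f(b)]))
```

```text
(no output)
```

View pics/cmp.png

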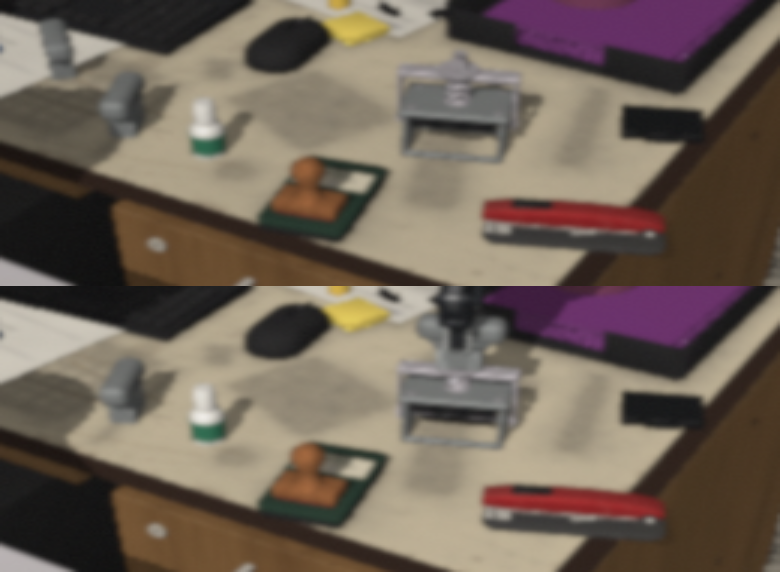

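The before and after crops match: bottle (207,125/411), pad (662,123/409), stapler (573,226/512), the other handle and the stamp frame are all unmoved. Only the arm's shadow differs.

```bash
python3 -c "
from h import *
manip.sign_off()"
```

```text
the job is handed in; nothing more can be done
```

I gripped the T-handle farther from the base at 80 N and slid it over the stem. It is fully home and its grip is in line with the stamp's long side. I then pressed it half way and handed the job in while still holding it there, at about 21.5 s.

**Seating:** the handle met the shoulder at TCP height 0.1404 m; 0.1403 m was predicted. There was no side load on the way down.

**Travel:** the last checks put it at half way:

| Source | Travel |
|---|---|
| TCP height | 15.0 mm |
| Wrist camera (crossbar) | 14.9 mm |
| Scene camera (crossbar, coarser) | 14.6 mm |

**Force and surroundings:** the push read 8–9.5 N, a little under the roughly 11 N given for the spring, less the handle's weight. The stamp and the bystanders looked unmoved in the before and after pictures. The top camera could not check the stamp at the end, because the arm covered it.

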